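Crank up the draining board

TASK

The tray of rinsed scallop shells has to be tilted so that it drains. On the handwheel of the draining stand, swing the folded red crank knob up until it stands upright and push it down until it latches; then wind the wheel clockwise until the board's blue pointer is level with the orange clip on the gauge post, and let go. Leave the crank latched upright, the clip where it is and the tray and shells lying in place, and do not knock the tape rolls or the mug beside the stand.

Things in the scene. Friction and masses are not known exactly. Their poses are not given: they have to be found in the camera images.
- stand: Draining stand, fixed to the table. Origin on the table under the handwheel's axis; z up. An aluminium base plate 200 x 580 mm runs from 100 mm on the -y side of the origin to 480 mm on the +y side; a grey gearbox (110 x 165 mm, top 82 mm above the table) carries the handwheel at the origin; the white draining board lies at y 155 to 445 mm; a steel gauge post (12 mm thick, 218 mm tall) stands at x 130, y 145 mm.
- wheel_axis (a point): Point on the vertical axis of the blue handwheel, 140 mm above the table, level with the crank's hinge. The rim has 86 mm outer radius and its top is 124 mm above the table; spokes' top 121 mm, hub's top 122 mm.
- wheel (a joint): Handwheel angle in rad, 0 at the start, growing clockwise seen from above. A lock pin in the gearbox holds it at 0 (1.5 mm of play at the crank) until the crank is upright and pushed fully down; then it turns with about 4 N at the crank and stays where it is left (worm gear). One rad of wheel tilts the board by 0.04 rad; stop at 7.5.
- crank_hinge (a point): Centre of the crank's hinge on the rim side of the wheel, 65 mm from the wheel's axis, 140 mm above the table. The hinge axis is horizontal, tangent to the wheel (the stand's x axis while the wheel is at 0). At wheel 0 it lies at the stand's x 0, y -65 mm.
- crank (a joint): Swing of the folding crank in rad: 0 = folded flat, pointing from the hinge inward across the wheel's axis; 1.57 = upright, at its stop. It starts partly folded (0.2 to 0.5) and a stiff hinge (0.1 N m) keeps it where it is left.
- knob_center (a point): Centre of the red round-ended crank knob (26 mm diameter, 42 mm long, spins freely about the crank's steel stem). It lies on the stem's line 80 mm from crank_hinge while unlatched, 62 mm when latched. The stem under it is 10 mm thick with an 18 mm collar just below the knob. When upright and latched the knob's centre is 202 mm above the table.
- stem (a joint): How far the stem and knob are pushed along the stem towards the hinge, in m: 0 = out (unlatched), 0.018 = fully home (latched, at its stop). It slides home only with the crank upright (within about 0.4 rad), against about 6 N of friction, pushing the lock pin out of the wheel; it stays where it is left.
- board (a joint): Tilt of the draining board in rad, 0 = level, grows as its end beside the handwheel rises; its hinge is at the far end, at the stand's y 445 mm, 90 mm above the table. Geared to the wheel: 0.04 x the wheel angle.
- pointer (a point): Tip of the blue pointer on the raised end's corner of the board beside the gauge post, 275 mm from the board's hinge along the board and 4 mm above the hinge line (94 mm above the table when level).
- clip_mark (a point): Centre of the orange clip on the gauge post (28 mm diameter, 12 mm tall, with a small tab): the height that the pointer must reach. It differs from run to run, 32 to 62 mm above the level pointer.
- board_seat (a point): Centre of the board's top face, 145 mm from the hinge, z normal to the board; y points along the board to the hinge.
- tray: White tray lying loose on the board, 190 x 250 x 45 mm, walls 4 mm; origin at the centre of its underside.
- shell0: Scallop shell, 82 mm across, 19 mm high, lying in the tray; origin at the centre of its underside.
- shell1: Another such shell.
- shell2: Another such shell.
- tape_blue: Roll of blue tape, 90 mm across, 35 mm tall, near the stand; bystander.
- tape_red: Roll of red tape, 84 mm across, 22 mm tall, near the stand; bystander.
- mug: White mug, 76 mm across, 85 mm tall; bystander.
Things that resemble listed ones, but are neither listed nor needed, are in the scene too. Leave any turquoise look-alike of the shell1 alone. Leave any green look-alike of the shell0 alone.

How it is judged:
By the outcome, as a careful person would: the job done as asked, in the order asked, and still so for the second after the job is handed in, with the robot touching nothing.
It also fails if it takes over 48 s, if anything falls off the work surface, if the arm or the gripper's body presses on something with over 40 N, if the wrist force passes 120 N, or if a joint passes its speed limit or range.

ROBOT

A 7-joint arm with a two-finger parallel gripper is mounted at the origin on the work surface. World frame = base frame: x ahead of the robot, y to its left, z up, the work surface at z = 0. Lengths are in m, angles in rad, forces in N, time in s.
With the tool pointing down it reaches from about 0.35 to 0.9 m from the base axis. Payload 7.2 kg.
Tool frame: the origin (TCP) lies midway between the tips of the shut fingers; the grasp point (between the pads) lies 19 mm behind it; y points along the fingers, z is the direction in which the jaws open and shut, and the axes are right-handed (so a half turn about y gives the same grasp; the last joint's range is limited). The gripper opens to 88 mm and grips with 3 to 60 N. Pads are 20 mm wide; open, the fingers measure 115 mm over their backs; the gripper's body (75 mm by 178 mm) begins 61 mm behind the grasp point.
Start: joints at [-0.068, 0.411, -0.013, 1.596, 0.006, 1.134, -0.082], TCP at [0.625, -0, 0.223] pointing down, gripper open.
Joint ranges: [-2.95, 2.95], [-0.29, 1.99], [-1.47, 1.44], [0.14, 2.54], [-1.03, 4.17], [0.13, 1.85], [-2.86, 2.86]. Speed limits (rad/s): [2.39, 2.39, 3.01, 3.01, 3.14, 3.14, 3.14].

INTERFACE

Orientations are given as a unit quaternion [w, x, y, z].
In Python, from station import telemetry, vision, ctrl gives the robot as it stands.
- The arm moves only by the tool carry_out, never from a script. Its argument "motion" is one flat list of numbers, 7 for each row, row after row: the turn, a rotation vector about the world's x, y, z in rad, then the shift along the world's x, y, z in cm, then the closure, from 0 (fully open) to 1 (shut). In form: [rx, ry, rz, tx, ty, tz, gripper, rx, ry, rz, tx, ty, tz, gripper, ...]. A call has 1 to 12 rows; each row shifts and turns the commanded pose from where the row before left it; what a row does not reach is not made up. A row lasts 1/12 s, in which the tool goes at most 41.7 mm and 7.16 degrees, less where a joint would pass 70% of its speed; a pose out of reach is approached as far as the arm can. A call is refused whole if a number of a shift passes 4.17 or a number of a turn 0.125, either way. A call with a gripper value outside its range is refused whole. The fingers move at their own pace and stop on an object; the grip force is fixed at half the most. Time passes only in rows, so rows that do not move let the fingers close. It gives the time, the measured TCP pose, the force and the opening at its end, in the units of the state.
- telemetry.read_state(): the state, without advancing time (a new reading comes with each control period).
- vision.get_image(name): name is "scene" or "side" or "wrist"; returns (picture, depth): 400x640x3 uint8, red, green, blue; 400x640 float32, m along the optical axis (not along the pixel's ray), 0 where there is no reading.
- vision.camera_model(name): a dict with "fx", "fy", "cx", "cy" (pixels), "R" (3x3) and "t" (3): a world point X has camera coordinates R X + t. Camera axes: x right, y down, z forward; pixel columns grow to the right and rows downward; lengths in m; the calibration is good to about 2 mm. A picture is of the moment at which its call begins: read the wrist's pose just before it. camera_model takes no time and is no camera call; for the wrist camera it gives the pose at the moment of the call.
- ctrl.hand_in(): hands the job in, once; it reports no verdict.
The state is a dict: "t": time; "q": joint angles; "dq": joint speeds; "joint_efforts": joint torques, N m; "tcp_pos": TCP position; "ee_rot": TCP orientation; "contact_force": force on the tool from outside, world axes, zero at the start; "torque": the same for the moment, N m; "opening": opening from 0.0 (shut) to 1.0 (fully open).
Only numpy, scipy, OpenCV 4.12 (cv2) and the standard library are available. Lean on these libraries where they do the work, as an engineer would, in place of code of your own. Each camera call takes 0.05 s, during which the arm holds its last target.

## Working session

There is one attempt and no reset: what is moved stays moved. The work goes in short steps, Python scripts to look and compute and a tool call to move; the robot and the scene stay as the last step left them, time stands still between calls to the robot, and variables do not carry over. Pictures are saved under pics/ and viewed, and the job is handed in when it is done.

Besides the shell and the picture viewer there is one more tool, called after "Emit:" by a JSON object that holds its "api" and its "payload", one argument or row to a line. carry_out: Moves the arm, as the interface text tells. Its arguments: {"type":"object","properties":{"motion":{"type":"array"}},"required":["motion"]}

```bash
ls; mkdir -p pics; cat > h.py <<'E'
import numpy as np, cv2
from station import telemetry, vision, ctrl
def grab(n,name):
    m=vision.camera_model(n); p,d=vision.get_image(n)
    cv2.imwrite(f'pics/{name}.png',p[:,:,::-1]); np.savez(f'pics/{name}.npz',p=p,d=d,**{k:np.array(v) for k,v in m.items()})
    return p,d,m
def load(name): 
    z=np.load(f'pics/{name}.npz'); return z['p'],z['d'],{k:z[k] for k in ('fx','fy','cx','cy','R','t')}
def cloud(d,m):
    v,u=np.mgrid[:d.shape[0],:d.shape[1]]
    c=np.stack([(u-m['cx'])/m['fx']*d,(v-m['cy'])/m['fy']*d,d],-1)
    return (c-np.array(m['t']))@np.array(m['R'])
def ray(u,v,m):
    R=np.array(m['R']);o=-R.T@np.array(m['t']);w=R.T@np.array([(u-m['cx'])/m['fx'],(v-m['cy'])/m['fy'],1]);return o,w
def onz(u,v,m,z):
    o,w=ray(u,v,m);return o+w*(z-o[2])/w[2]
def proj(X,m):
    c=np.array(m['R'])@np.array(X)+np.array(m['t']);return c[0]/c[2]*m['fx']+m['cx'],c[1]/c[2]*m['fy']+m['cy']
E
python3 - <<'E'
from h import *
for n in('scene','side','wrist'):
    p,d,m=grab(n,n+'0'); print(n,-np.array(m['R']).T@m['t'],np.array(m['R'])[2],(d>0).mean())
s=telemetry.read_state();print(s['t'],s['tcp_pos'],s['ee_rot'],s['contact_force'])
E
```

```text
pics
scene [1.28356215 0.15671502 1.21266626] [-0.53955255 -0.10479968 -0.83540414] 0.9960859375
side [0.09217933 0.58245536 0.54427814] [ 0.55364206 -0.64833396 -0.52263136] 0.9961328125
wrist [0.62443271 0.06622034 0.38446697] [-0.00109566 -0.24309159 -0.97000272] 0.99046484375
0.15 [ 6.24622513e-01 -2.83051479e-05  2.21983779e-01] [-0.49967493  0.50034346 -0.5002822   0.49969902] [0.16926283 0.04759714 0.77811749]
```

View pics/scene0.png

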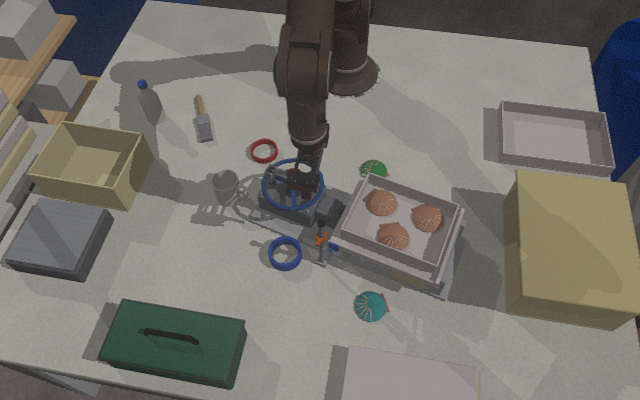

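View pics/side0.png

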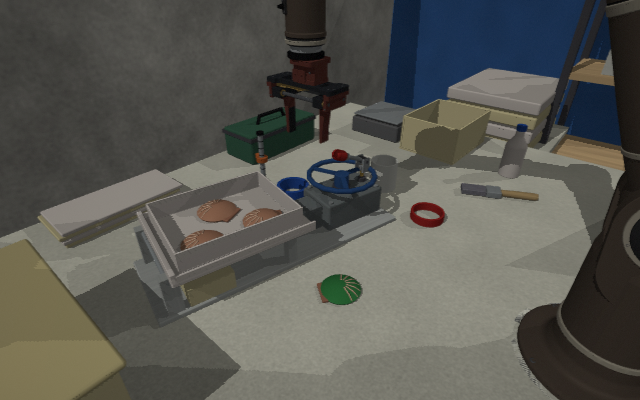

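View pics/wrist0.png

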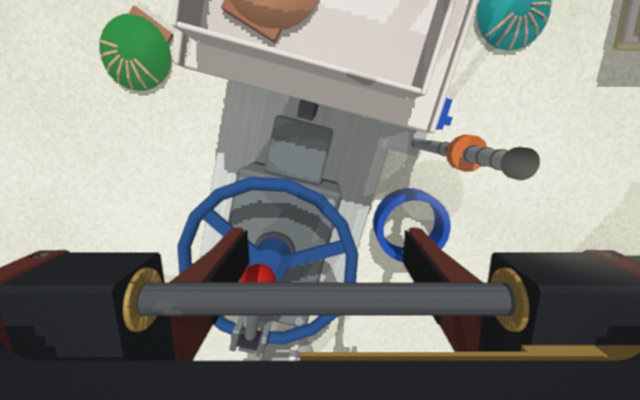

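The wrist view shows the wheel centred at about (268,262), the red knob at (260,275), the clip at (467,152), and the blue pointer at (445,115). The tray holds three brown shells. The green shell at (135,50) and the turquoise one at (513,15) are the look-alikes, and they stay untouched. Next I'll measure.

```bash
python3 - <<'E'
from h import *
for n in('wrist0','side0','scene0'):
    p,d,m=load(n); C=cloud(d,m); hsv=cv2.cvtColor(p,cv2.COLOR_RGB2HSV); H,S,V=[hsv[...,i].astype(int) for i in range(3)]
    ok=(d>0)&(np.hypot(C[...,0]-.62,C[...,1])<.3)
    b=ok&(H>100)&(H<125)&(S>120)&(C[...,2]>.10)&(C[...,2]<.135)
    P=C[b]; 
    # algebraic circle, keep outer
    A=np.c_[2*P[:,:2],np.ones(len(P))]; 
    for it in range(6):
        x=np.linalg.lstsq(A,(P[:,:2]**2).sum(1),rcond=None)[0]; c=x[:2]; r=np.sqrt(x[2]+c@c)
        rr=np.hypot(*(P[:,:2]-c).T); k=abs(rr-.08)<.012; P=P[k]; A=A[k]
    print(n,'wheel',c,r,len(P),np.percentile(P[:,2],95))
    for nm,mask in (('red',((H<6)|(H>174))&(S>150)&(C[...,2]>.1)&(C[...,2]<.25)),('clip',(H>6)&(H<16)&(S>170)&(C[...,2]>.1)&(C[...,2]<.2)),('ptr',(H>105)&(H<125)&(S>150)&(C[...,2]>.08)&(C[...,2]<.1))):
        mm=(ok&mask).astype(np.uint8); N,L,st,ce=cv2.connectedComponentsWithStats(mm)
        for i in range(1,N):
            if st[i,4]>12: print('  ',nm,st[i],ce[i].round(1),np.median(C[L==i],0).round(4),C[L==i].min(0).round(3),C[L==i].max(0).round(3))
E
python3 -c "
import cv2
for n,(a,b,c,d) in {'side0':(230,120,420,250),'wrist0':(160,90,560,370),'scene0':(200,120,360,280)}.items():
    i=cv2.imread(f'pics/{n}.png')[b:d,a:c]; s=min(790/(c-a),590/(d-b)); cv2.imwrite(f'pics/{n}_c.png',cv2.resize(i,None,fx=s,fy=s,interpolation=2))
"
```

```text
wrist0 wheel [ 0.57781004 -0.05399522] 0.07716032100742616 921 0.12503088935734588
   red [241 264  34  18 484] [257.6 274. ] [ 0.5754 -0.0381  0.182 ] [ 0.562 -0.046  0.173] [ 0.586 -0.008  0.24 ]
   clip [452 136  33  31 391] [463.5 146.1] [0.724  0.0533 0.1553] [0.718 0.037 0.149] [0.741 0.059 0.157]
   ptr [445 117   6   8  33] [447.7 120.5] [0.7352 0.0714 0.0964] [0.733 0.068 0.095] [0.737 0.074 0.098]
   ptr [261 239  28  15  75] [277.2 242.7] [ 0.5765 -0.0462  0.0965] [ 0.559 -0.058  0.092] [ 0.586 -0.044  0.1  ]
side0 wheel [ 0.56614272 -0.05753233] 0.07849739458708548 557 0.12368680448878785
   red [332 150  16  11 139] [339.1 154.8] [ 0.5643 -0.0435  0.1766] [ 0.556 -0.064  0.16 ] [ 0.583 -0.032  0.187]
   clip [256 153  12  10  72] [261.1 158.4] [0.7244 0.0528 0.1516] [0.716 0.036 0.143] [0.754 0.062 0.155]
   ptr [335 183   8   6  26] [338.5 185.5] [ 0.5643 -0.0461  0.0939] [ 0.557 -0.052  0.088] [ 0.575 -0.044  0.099]
scene0 wheel [ 0.57589119 -0.05772589] 0.0781292188490768 46 0.12816193097301473
```

View pics/side0_c.png

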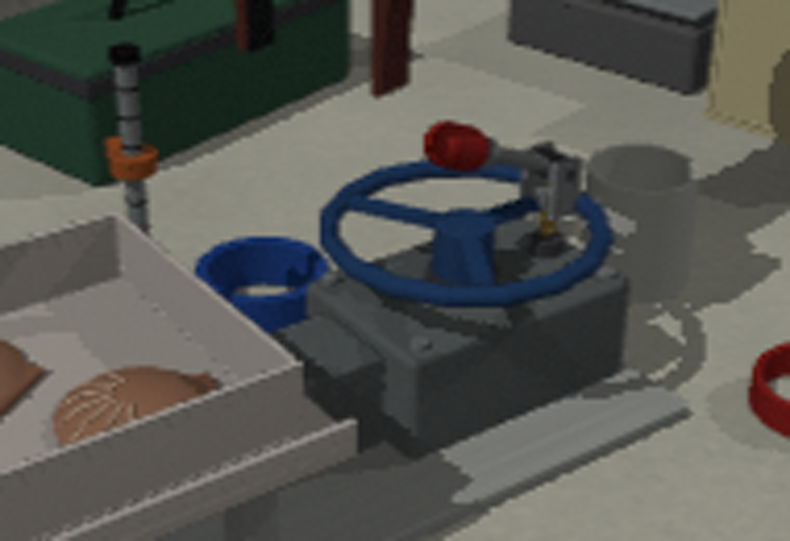

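View pics/wrist0_c.png

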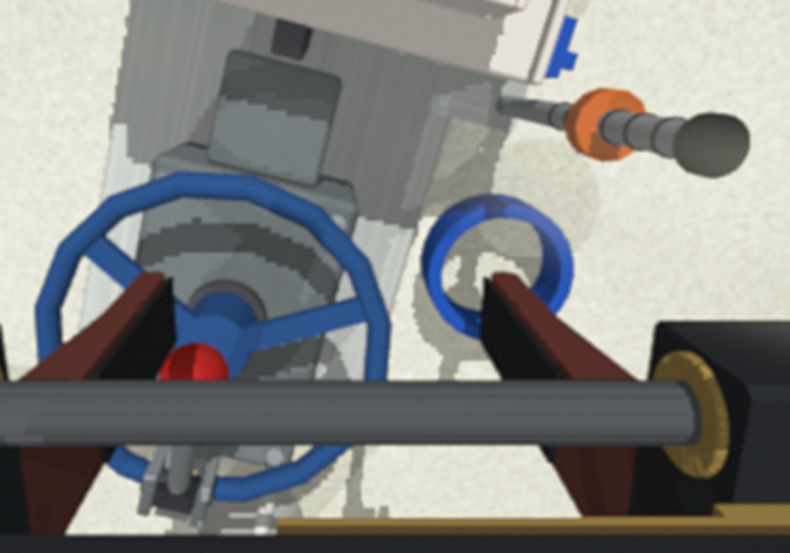

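Enlarged, the red knob is near (458,145) in the side crop. It lies inward from its clevis, above the hub. Next I'll refine the wheel centre, the yaw, the clip height and the crank angle by ray casting.

```bash
python3 - <<'E'
from h import *
from scipy.optimize import least_squares as LS
rays={}
for n in('wrist0','side0','scene0'):
    p,d,m=load(n); C=cloud(d,m); hsv=cv2.cvtColor(p,cv2.COLOR_RGB2HSV); H,S,V=[hsv[...,i].astype(int) for i in range(3)]
    b=(H>100)&(H<125)&(S>120)&(d>0)&(C[...,2]>.10)&(C[...,2]<.14)&(np.hypot(C[...,0]-.574,C[...,1]+.056)<.11)
    v,u=np.nonzero(b); Q=np.array([onz(a,c,m,.117) for a,c in zip(u,v)])[:,:2]
    c=np.array([.574,-.056]); 
    for it in range(10):
        k=abs(np.hypot(*(Q-c).T)-.079)<.014
        f=LS(lambda x:np.hypot(*(Q[k]-x[:2]).T)-x[2],[*c,.079],loss='soft_l1',f_scale=.003); c=f.x[:2]
    print(n,'wheel',f.x.round(4),k.sum())
    for nm,mask in (('red',((H<6)|(H>174))&(S>150)&(np.hypot(C[...,0]-.57,C[...,1]+.04)<.06)&(C[...,2]>.13)&(C[...,2]<.2)),('clip',(H>5)&(H<18)&(S>150)&(np.hypot(C[...,0]-.727,C[...,1]-.05)<.05))):
        mm=mask.astype(np.uint8); N,L,st,ce=cv2.connectedComponentsWithStats(mm)
        i=1+np.argmax(st[1:,4]) if N>1 else 0
        x,y,w,h,a=st[i]; print(nm,st[i],ce[i].round(1),np.median(C[L==i],0).round(4))
        rays.setdefault(nm,[]).append(ray(x+w/2-.5,y+h/2-.5,m))
for nm,l in rays.items():
    for idx in ([0,1],[0,2],[1,2],[0,1,2]):
        A=0;B=0
        for j in idx:
            o,w=l[j];w=w/np.linalg.norm(w);M=np.eye(3)-np.outer(w,w);A=A+M;B=B+M@o
        print(nm,idx,np.linalg.solve(A,B).round(4))
from scipy.spatial.transform import Rotation as R
q=telemetry.read_state()['ee_rot'];print(R.from_quat([*q[1:],q[0]]).as_matrix().round(3))
E
```

```text
wrist0 wheel [ 0.569  -0.0628  0.0794] 4369
red [241 264  34  18 475] [257.9 274. ] [ 0.5752 -0.0382  0.1819]
clip [449 136  37  34 614] [463.2 150.8] [0.7249 0.0504 0.1551]
side0 wheel [ 0.5694 -0.0617  0.0788] 579
red [332 150  16  11 139] [339.1 154.8] [ 0.5643 -0.0435  0.1766]
clip [256 153  12  10  76] [261.1 158.3] [0.7247 0.0525 0.152 ]
scene0 wheel [ 0.5679 -0.0622  0.0792] 300
red [291 169   2   1   2] [291.5 169. ] [ 0.5687 -0.0615  0.1831]
clip [316 232  11  14  64] [320.3 239.1] [0.7419 0.0446 0.1553]
red [0, 1] [ 0.5695 -0.0461  0.1716]
red [0, 2] [ 0.5638 -0.0568  0.1634]
red [1, 2] [ 0.5679 -0.0584  0.1738]
red [0, 1, 2] [ 0.5683 -0.0533  0.1716]
clip [0, 1] [0.7315 0.0465 0.15  ]
clip [0, 2] [0.7346 0.046  0.1435]
clip [1, 2] [0.7355 0.045  0.1474]
clip [0, 1, 2] [0.7344 0.0456 0.1469]
[[ 0.    -0.001  1.   ]
 [-1.    -0.     0.   ]
 [ 0.    -1.    -0.001]]
```

View pics/scene0_c.png

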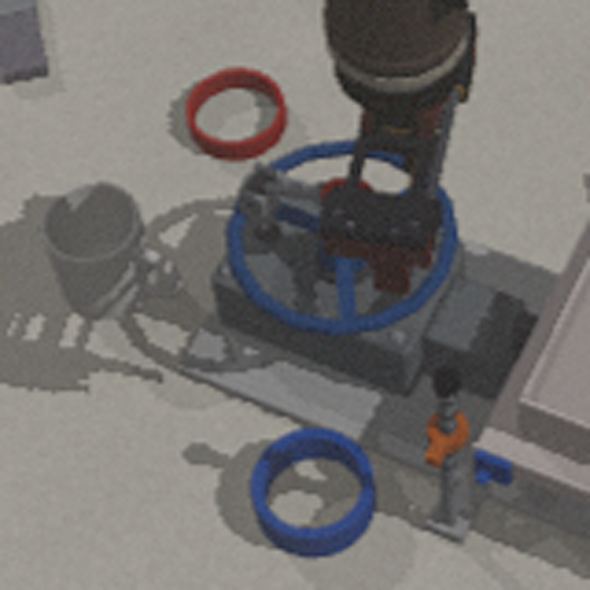

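```bash
python3 - <<'E'
from h import *
W=np.array([.5688,-.0622,0]);yw=np.deg2rad(-14.5);Y=np.array([-np.sin(yw),np.cos(yw),0]);X=np.array([np.cos(yw),np.sin(yw),0])
hg=W-.065*Y+[0,0,.14]; print('hinge',hg)
for a in (.2,.3,.35,.4,.45,.5):
    k=hg+.08*(np.cos(a)*Y+[0,0,np.sin(a)]); print(a,k.round(4),[np.round(proj(k,load(n)[2]),1) for n in('side0','wrist0')])
m=load('side0')[2]; print([np.round(proj(x,m),1) for x in (hg,W+[0,0,.122])], [np.round(proj(x,load('wrist0')[2]),1) for x in (hg,W+[0,0,.122],W+.13*X+.145*Y+[0,0,.15], W+.13*X+.145*Y)])
E
```

```text
hinge [ 0.5525253 -0.1251296  0.14     ]
0.2 [ 0.5722 -0.0492  0.1559] [array([337.7, 161.3]), array([262. , 271.4])]
0.3 [ 0.5717 -0.0511  0.1636] [array([338.5, 158.1]), array([259.5, 278.1])]
0.35 [ 0.5713 -0.0524  0.1674] [array([339. , 156.5]), array([258.2, 281.9])]
0.4 [ 0.571  -0.0538  0.1712] [array([339.5, 154.8]), array([256.8, 285.9])]
0.45 [ 0.5706 -0.0554  0.1748] [array([340.1, 153.3]), array([255.3, 290.3])]
0.5 [ 0.5701 -0.0572  0.1784] [array([340.8, 151.7]), array([253.8, 294.8])]
[array([362.7, 159.1]), array([341.7, 172.5])] [array([248.5, 338.3]), array([266.5, 267.4]), array([466. , 153.8]), array([412.1, 143.1])]
```

Emit:
{"api": "carry_out", "payload": {
  "motion": [0,0,-0.063,-1.35,-1.35,0,0,0,0,-0.063,-1.35,-1.35,0,0,0,0,-0.063,-1.35,-1.35,0,0,0,0,-0.064,-1.35,-1.35,0,0,0,0,0,0,0,-1.5,0,0,0,0,0,0,0,0]
}}

```text
t: 0.65
tcp_pos: [0.5693, -0.055, 0.2059]
ee_rot: [0.432, -0.433, 0.56, -0.559]
contact_force: [-0.8, 0.4, -0.1]
opening: 1.001
```

```bash
python3 - <<'E'
from h import *
s=telemetry.read_state();print(s['tcp_pos'],s['ee_rot'],s['contact_force'],s['t'])
p,d,m=grab('side','side1');i=p[60:260,220:440,::-1];cv2.imwrite('pics/side1_c.png',cv2.resize(i,None,fx=2.9,fy=2.9,interpolation=2))
E
```

```text
[ 0.56928648 -0.05497773  0.20590472] [ 0.43158546 -0.43329304  0.5599959  -0.55892372] [-0.82528016  0.42859327 -0.12087916] 0.65
```

View pics/side1_c.png

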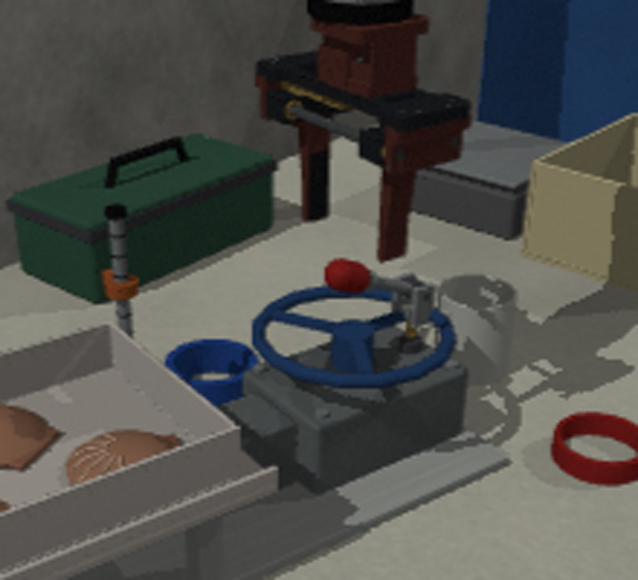

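The open jaws straddle the red knob, which sits at about (347,277) in the crop. I'll go down and close on it.

Emit:
{"api": "carry_out", "payload": {
  "motion": [0,0,0,0.2,0.1,-1.3,0,0,0,0,0,0,-1.3,0,0,0,0,0,0,-1.3,0,0,0,0,0,0,-1.3,0,0,0,0,0,0,0,0.5,0,0,0,0,0,0,1,0,0,0,0,0,0,1,0,0,0,0,0,0,1,0,0,0,0,0,0,1,0,0,0,0,0,0,1,0,0,0,0,0,0,1]
}}

```text
t: 1.62
tcp_pos: [0.5732, -0.053, 0.1561]
ee_rot: [-0.433, 0.433, -0.559, 0.559]
contact_force: [-0.3, -0.5, -0.7]
opening: 0.508
```

```bash
python3 - <<'E'
from h import *
s=telemetry.read_state();print(s['tcp_pos'],s['contact_force'],s['torque'],s['opening'],s['t'])
p,d,m=grab('side','side2');i=p[60:260,220:440,::-1];cv2.imwrite('pics/side2_c.png',cv2.resize(i,None,fx=2.9,fy=2.9,interpolation=2))
E
```

```text
[ 0.57321503 -0.05303529  0.15613639] [-0.32264403 -0.48217678 -0.74949024] [-0.0089183   0.00539684 -0.06111681] 0.5083609929233162 1.6167
```

View pics/side2_c.png

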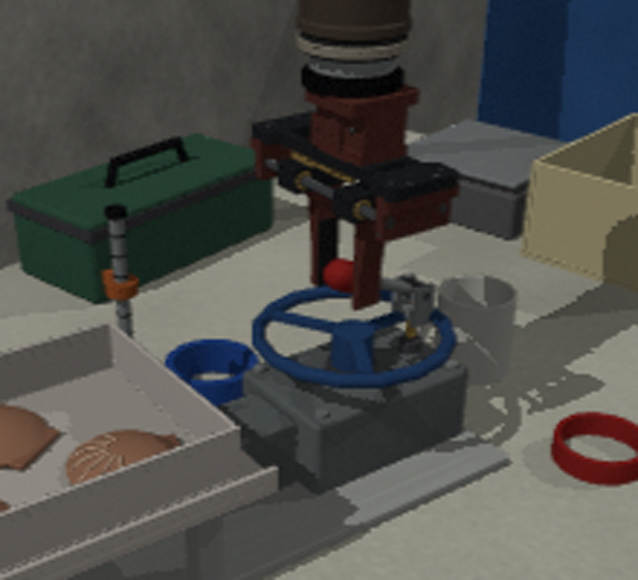

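Emit:
{"api": "carry_out", "payload": {
  "motion": [0,0,0,0,0,-0.3,1,0,0,0,0,0,0,1,0,0,0,0,0,0,1,0,0,0,0,0,0,1,0,0,0,0,0,0,1,0,0,0,0,0,0,1]
}}

```text
t: 2.17
tcp_pos: [0.5726, -0.0529, 0.1524]
ee_rot: [0.433, -0.433, 0.559, -0.559]
contact_force: [-1.4, 1.0, -1.6]
opening: 0.285
```

```bash
python3 - <<'E'
from h import *
s=telemetry.read_state();print(s['tcp_pos'],s['contact_force'],s['torque'],s['opening'],s['t'])
hg=np.array([.5525,-.1251,.14]); Y=np.array([.25,.968,0])
r=s['tcp_pos']+np.array([0,0,.019])-hg; y=r@Y; print(r, np.hypot(y,r[2]), np.arctan2(r[2],y))
E
```

```text
[ 0.57256333 -0.05292963  0.15237852] [-1.39857861  0.98696885 -1.58833556] [ 0.05886192  0.35280302 -0.00601684] 0.28514042670898915 2.1667
[0.02006333 0.07217037 0.03137852] 0.08118582793419366 0.39683623837228593
```

```bash
python3 -c "
import numpy as np
a=np.linspace(.397,1.5708,11);R=.0808
y=np.diff(R*np.cos(a))*100;z=np.diff(R*np.sin(a))*100
for i in range(10):print(round(.25*y[i],2),round(.968*y[i],2),round(z[i],2))"
```

```text
-0.1 -0.4 0.85
-0.13 -0.5 0.8
-0.15 -0.58 0.73
-0.17 -0.66 0.66
-0.19 -0.73 0.57
-0.2 -0.79 0.48
-0.22 -0.84 0.38
-0.23 -0.88 0.27
-0.23 -0.9 0.17
-0.24 -0.92 0.06
```

Emit:
{"api": "carry_out", "payload": {
  "motion": [0,0,0,-0.1,-0.4,0.85,1,0,0,0,-0.13,-0.5,0.8,1,0,0,0,-0.15,-0.58,0.73,1,0,0,0,-0.17,-0.66,0.66,1,0,0,0,-0.19,-0.73,0.57,1]
}}

```text
t: 2.58
tcp_pos: [0.5652, -0.0821, 0.1896]
ee_rot: [0.433, -0.433, 0.559, -0.559]
contact_force: [-2.0, 1.9, -6.5]
opening: 0.292
```

```bash
python3 - <<'E'
from h import *
s=telemetry.read_state();print(s['tcp_pos'],s['contact_force'],s['torque'],s['opening'],s['t'])
p,d,m=grab('side','side3');i=p[60:260,220:440,::-1];cv2.imwrite('pics/side3_c.png',cv2.resize(i,None,fx=2.9,fy=2.9,interpolation=2))
E
```

```text
[ 0.56516268 -0.08208351  0.18957104] [-2.01202414  1.85281892 -6.54391212] [0.63432729 0.35170699 0.01371769] 0.292354486651426 2.5833
```

View pics/side3_c.png

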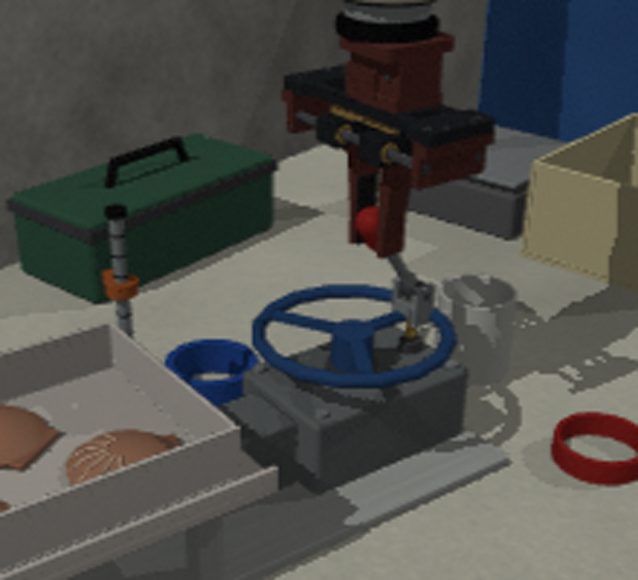

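The crank is following and stands about halfway up, with the knob in the jaws at (372,228). I'll continue the arc.

Emit:
{"api": "carry_out", "payload": {
  "motion": [0,0,0,-0.2,-0.79,0.48,1,0,0,0,-0.22,-0.84,0.38,1,0,0,0,-0.23,-0.88,0.27,1,0,0,0,-0.23,-0.9,0.17,1,0,0,0,-0.24,-0.92,0.06,1,0,0,0,0,0,0,1,0,0,0,0,0,0,1]
}}

```text
t: 3.22
tcp_pos: [0.5547, -0.1265, 0.2034]
ee_rot: [-0.433, 0.432, -0.559, 0.56]
contact_force: [-1.4, 0.1, 1.6]
opening: 0.287
```

```bash
python3 - <<'E'
from h import *
s=telemetry.read_state();print(s['tcp_pos'],s['contact_force'],s['torque'],s['opening'],s['t'])
p,d,m=grab('side','side4');i=p[60:260,220:440,::-1];cv2.imwrite('pics/side4_c.png',cv2.resize(i,None,fx=2.9,fy=2.9,interpolation=2))
E
```

```text
[ 0.55471689 -0.12647604  0.20337106] [-1.35719618  0.05767849  1.61922636] [0.12733498 0.47633773 0.05692013] 0.28653695915144506 3.2167
```

View pics/side4_c.png

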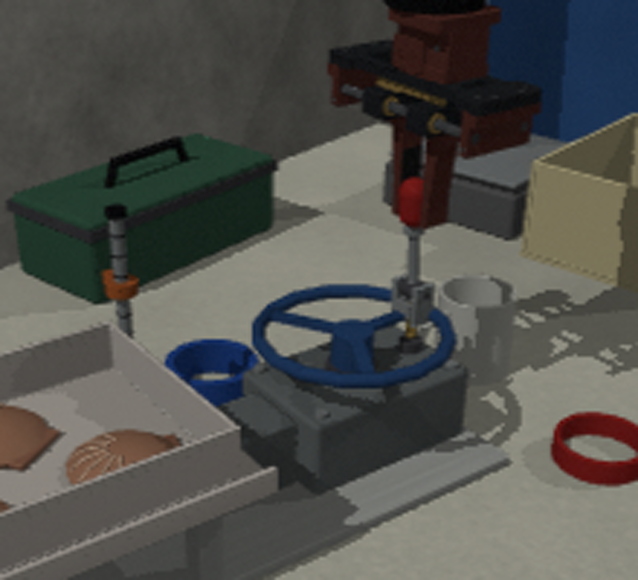

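The crank is upright, with the knob at (413,200). Next I'll push it down 18 mm plus a little, still gripped.

Emit:
{"api": "carry_out", "payload": {
  "motion": [0,0,0,0,0,-0.5,1,0,0,0,0,0,-0.5,1,0,0,0,0,0,-0.5,1,0,0,0,0,0,-0.5,1,0,0,0,0,0,0,1,0,0,0,0,0,0,1]
}}

```text
t: 3.77
tcp_pos: [0.5572, -0.1262, 0.1847]
ee_rot: [-0.434, 0.431, -0.557, 0.561]
contact_force: [-0.5, -2.3, 15.4]
opening: 0.287
```

```bash
python3 - <<'E'
from h import *
s=telemetry.read_state();print(s['tcp_pos'],s['contact_force'],s['torque'],s['opening'],s['t'])
p,d,m=grab('side','side5');i=p[60:260,220:440,::-1];cv2.imwrite('pics/side5_c.png',cv2.resize(i,None,fx=2.9,fy=2.9,interpolation=2))
for n in ('side4','side5'):
    p,d,m=load(n);hsv=cv2.cvtColor(p,cv2.COLOR_RGB2HSV).astype(int)
    H,S=hsv[...,0],hsv[...,1];mk=((H<5)|(H>175))&(S>200);mk[:,:350]=0;mk[:,372:]=0;mk[:110]=0;mk[160:]=0
    v,u=np.nonzero(mk);print(n,u.min(),u.max(),v.min(),v.max(),u.mean(),v.mean())
    for z in (.202,.220): print(np.round(proj([.5525,-.1251,z],m),1))
E
```

```text
[ 0.55716766 -0.12619302  0.18474911] [-0.50647975 -2.27348689 15.4198706 ] [-0.41441053  0.11485441  0.00368726] 0.28745133636257586 3.7667
side4 358 364 122 137 360.87654320987656 129.60493827160494
[364.4 135.6]
[365.  128.5]
side5 356 363 128 144 359.5844155844156 136.1818181818182
[364.4 135.6]
[365.  128.5]
```

View pics/side5_c.png

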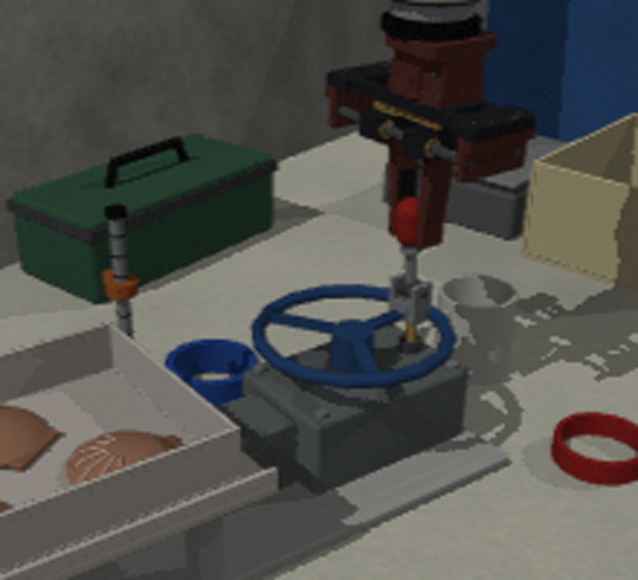

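Emit:
{"api": "carry_out", "payload": {
  "motion": [0,0,0,0,0,-0.2,1,0,0,0,0,0,-0.1,1,0,0,0,0,0,0,1]
}}

```text
t: 4.07
tcp_pos: [0.5591, -0.1264, 0.1843]
ee_rot: [-0.436, 0.43, -0.556, 0.562]
contact_force: [-1.7, -1.6, 29.2]
opening: 0.288
```

```bash
python3 - <<'E'
from h import *
s=telemetry.read_state();print(s['tcp_pos'],s['contact_force'],s['torque'],s['opening'],s['t'])
p,d,m=grab('side','side6')
for n in ('side5','side6'):
    p,d,m=load(n);hsv=cv2.cvtColor(p,cv2.COLOR_RGB2HSV).astype(int)
    H,S=hsv[...,0],hsv[...,1];mk=((H<5)|(H>175))&(S>200);mk[:,:350]=0;mk[:,372:]=0;mk[:110]=0;mk[160:]=0
    v,u=np.nonzero(mk);print(n,u.min(),u.max(),v.min(),v.max(),u.mean(),v.mean())
E
```

```text
[ 0.55905961 -0.12636231  0.18434091] [-1.69770901 -1.57528162 29.17763663] [-0.29312683  0.43163837  0.01271367] 0.28763834738910204 4.0667
side5 356 363 128 144 359.5844155844156 136.1818181818182
side6 356 362 128 143 359.0 135.59154929577466
```

The knob moved less than 0.5 mm while the force went from 15 to 29 N, so it is at its hard stop and latched. I'll relieve the press and wind along the circle, first 0.5 rad.

```bash
cat > arc.py <<'E'
import numpy as np,sys
a,b,n=float(sys.argv[1]),float(sys.argv[2]),int(sys.argv[3]);yaw=np.deg2rad(float(sys.argv[4]) if len(sys.argv)>4 else -14.5)
t=np.linspace(a,b,n+1);f=yaw-np.pi/2-t;x=6.5*np.cos(f);y=6.5*np.sin(f)
for i in range(n):print(round(x[i+1]-x[i],2),round(y[i+1]-y[i],2))
E
python3 arc.py 0 .5 5;echo; python3 arc.py .5 2 12
```

```text
-0.62 0.19
-0.6 0.25
-0.57 0.31
-0.54 0.37
-0.5 0.42

-0.56 0.59
-0.48 0.66
-0.39 0.71
-0.3 0.75
-0.2 0.79
-0.11 0.81
-0.0 0.81
0.1 0.81
0.2 0.79
0.29 0.76
0.39 0.71
0.47 0.66
```

Emit:
{"api": "carry_out", "payload": {
  "motion": [0,0,0,0,0,0.4,1,0,0,0,0,0,0,1,0,0,0,-0.62,0.19,0,1,0,0,0,-0.6,0.25,0,1,0,0,0,-0.57,0.31,0,1,0,0,0,-0.54,0.37,0,1,0,0,0,-0.5,0.42,0,1,0,0,0,0,0,0,1,0,0,0,0,0,0,1]
}}

```text
t: 4.87
tcp_pos: [0.5271, -0.1107, 0.1846]
ee_rot: [-0.433, 0.432, -0.558, 0.56]
contact_force: [-0.3, -4.1, 15.1]
opening: 0.288
```

```bash
python3 - <<'E'
from h import *
s=telemetry.read_state();print(s['tcp_pos'],s['contact_force'],s['torque'],s['opening'],s['t'])
c=np.array([.571,-.0636]);r=s['tcp_pos'][:2]-c;print(np.hypot(*r),np.deg2rad(-104.5)-np.arctan2(r[1],r[0]))
p,d,m=grab('side','side7');i=p[60:260,220:440,::-1];cv2.imwrite('pics/side7_c.png',cv2.resize(i,None,fx=2.9,fy=2.9,interpolation=2))
E
```

```text
[ 0.52711697 -0.11073104  0.18459108] [-0.30601626 -4.11702852 15.11250897] [-0.63452658  0.53368632 -0.11219981] 0.2880796527716467 4.8667
0.06439763366894045 0.49665356720965703
```

View pics/side7_c.png

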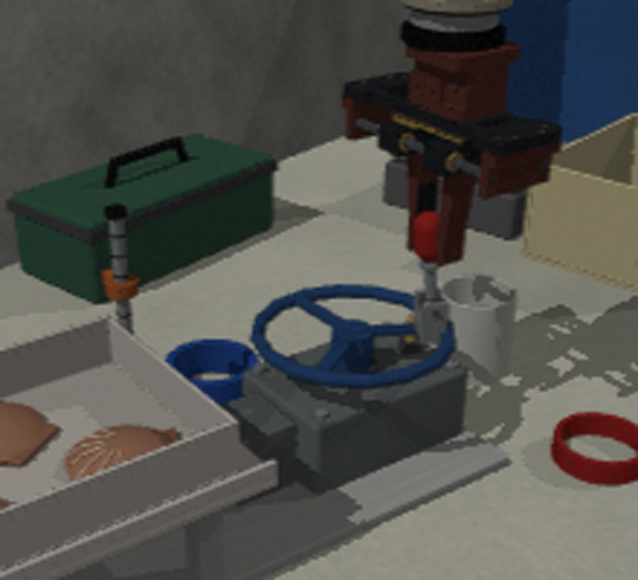

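The spokes have turned with the crank, so the wheel is winding. On to about 2.0 rad.

Emit:
{"api": "carry_out", "payload": {
  "motion": [0,0,0,-0.56,0.59,0.1,1,0,0,0,-0.48,0.66,0,1,0,0,0,-0.39,0.71,0,1,0,0,0,-0.3,0.75,0,1,0,0,0,-0.2,0.79,0,1,0,0,0,-0.11,0.81,0,1,0,0,0,0,0.81,0,1,0,0,0,0.1,0.81,0,1,0,0,0,0.2,0.79,0,1,0,0,0,0.29,0.76,0,1,0,0,0,0.39,0.71,0,1,0,0,0,0.47,0.66,0,1]
}}

```text
t: 5.92
tcp_pos: [0.5208, -0.0226, 0.1844]
ee_rot: [-0.432, 0.433, -0.558, 0.56]
contact_force: [-0.3, -9.0, 6.4]
opening: 0.288
```

```bash
python3 - <<'E'
from h import *
s=telemetry.read_state();print(s['tcp_pos'],s['contact_force'],s['torque'],s['opening'],s['t'])
c=np.array([.571,-.0636]);r=s['tcp_pos'][:2]-c;print(np.hypot(*r),np.deg2rad(-104.5)-np.arctan2(r[1],r[0])+2*np.pi)
p,d,m=grab('side','side8');i=p[60:260,220:440,::-1];cv2.imwrite('pics/side8_c.png',cv2.resize(i,None,fx=2.9,fy=2.9,interpolation=2))
E
python3 arc.py 2 3.5 12
```

```text
[ 0.52078596 -0.02262275  0.18443213] [-0.29549783 -9.01175789  6.42788919] [-1.5205732  -0.45952398 -0.005731  ] 0.28767842792964443 5.9167
0.06481192500328971 2.002175774668813
0.55 0.6
0.62 0.52
0.68 0.44
0.73 0.35
0.77 0.26
0.8 0.16
0.81 0.06
0.81 -0.04
0.8 -0.14
0.78 -0.24
0.74 -0.33
0.69 -0.42
```

View pics/side8_c.png

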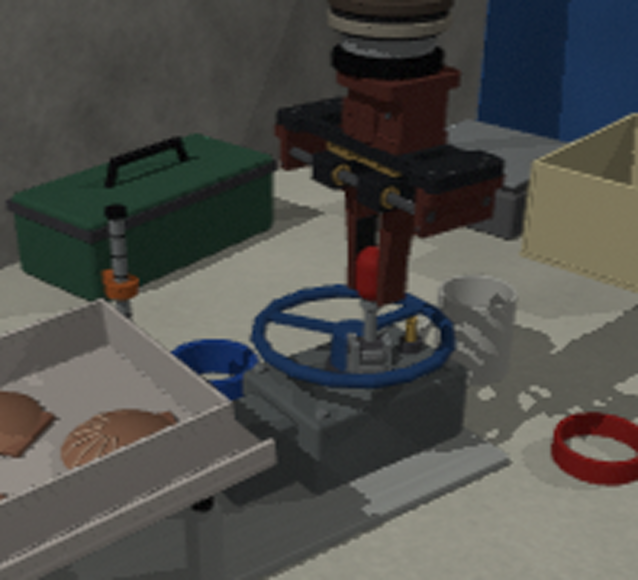

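The board end is rising and the wheel is at 2.0 rad as planned. On to 3.5.

Emit:
{"api": "carry_out", "payload": {
  "motion": [0,0,0,0.55,0.6,0,1,0,0,0,0.62,0.52,0,1,0,0,0,0.68,0.44,0,1,0,0,0,0.73,0.35,0,1,0,0,0,0.77,0.26,0,1,0,0,0,0.8,0.16,0,1,0,0,0,0.81,0.06,0,1,0,0,0,0.81,-0.04,0,1,0,0,0,0.8,-0.14,0,1,0,0,0,0.78,-0.24,0,1,0,0,0,0.74,-0.33,0,1,0,0,0,0.69,-0.42,0,1]
}}

```text
t: 6.97
tcp_pos: [0.606, -0.0118, 0.1843]
ee_rot: [0.43, -0.434, 0.56, -0.559]
contact_force: [-11.4, -7.5, 16.2]
opening: 0.29
```

```bash
python3 - <<'E'
from h import *
s=telemetry.read_state();print(s['tcp_pos'],s['contact_force'],s['torque'],s['opening'],s['t'])
c=np.array([.571,-.0636]);r=s['tcp_pos'][:2]-c;print(np.hypot(*r),np.deg2rad(-104.5)-np.arctan2(r[1],r[0])+2*np.pi)
p,d,m=grab('side','side9');i=p[60:260,220:440,::-1];cv2.imwrite('pics/side9_c.png',cv2.resize(i,None,fx=2.9,fy=2.9,interpolation=2))
E
python3 arc.py 3.5 4.5 10
```

```text
[ 0.60601303 -0.01178027  0.18425909] [-11.3587313   -7.49002434  16.20960122] [-1.28784485  2.57635491  0.03506286] 0.2897159892421572 6.9667
0.06253956212569024 3.482729611033457
0.51 -0.4
0.47 -0.45
0.42 -0.49
0.37 -0.53
0.32 -0.57
0.26 -0.6
0.2 -0.62
0.14 -0.64
0.07 -0.65
0.01 -0.65
```

View pics/side9_c.png

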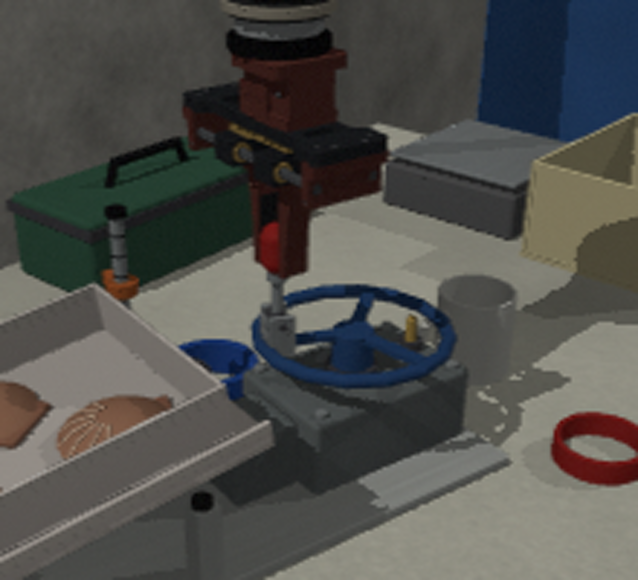

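Force grew to 11 N in x and 7 N in y, pushing outward, so I'll shift the command slightly inward and go on to 4.5.

Emit:
{"api": "carry_out", "payload": {
  "motion": [0,0,0,0.35,-0.55,0.1,1,0,0,0,0.45,-0.48,0,1,0,0,0,0.42,-0.49,0,1,0,0,0,0.37,-0.53,0,1,0,0,0,0.32,-0.57,0,1,0,0,0,0.26,-0.6,0,1,0,0,0,0.2,-0.62,0,1,0,0,0,0.14,-0.64,0,1,0,0,0,0.07,-0.65,0,1,0,0,0,0,-0.65,0,1,0,0,0,0,0,0,1]
}}

```text
t: 7.93
tcp_pos: [0.6335, -0.0661, 0.1845]
ee_rot: [0.433, -0.433, 0.56, -0.558]
contact_force: [-0.6, 3.3, 3.8]
opening: 0.288
```

```bash
python3 - <<'E'
from h import *
from scipy.optimize import least_squares as LS
s=telemetry.read_state();print(s['tcp_pos'],s['contact_force'],s['torque'],s['opening'],s['t'])
P=np.array([[.5547,-.1265],[.5271,-.1107],[.5208,-.0226],[.606,-.0118],s['tcp_pos'][:2]])
f=LS(lambda x:np.hypot(*(P-x).T)-.065,[.57,-.063]);c=f.x;print(c,f.fun)
r=s['tcp_pos'][:2]-c;print(np.hypot(*r),np.deg2rad(-104.5)-np.arctan2(r[1],r[0])+2*np.pi)
p,d,m=grab('side','side10');p2,_,_=grab('scene','scene10');p3,_,_=grab('wrist','wrist10')
cv2.imwrite('pics/side10_c.png',cv2.resize(p[110:230,220:380,::-1],None,fx=4.9,fy=4.9,interpolation=2))
cv2.imwrite('pics/scene10_c.png',cv2.resize(p2[150:300,220:420,::-1],None,fx=3.9,fy=3.9,interpolation=2))
E
```

```text
[ 0.63352661 -0.06605709  0.18452274] [-0.55077519  3.31422204  3.82091737] [ 0.79277339  0.08251248 -0.01985912] 0.2879873039370806 7.9333
[ 0.56972413 -0.06388882] [-0.00061146 -0.00169042 -0.00098175 -0.00152414 -0.00116068]
0.0638393161403427 4.493287237432771
```

View pics/side10_c.png

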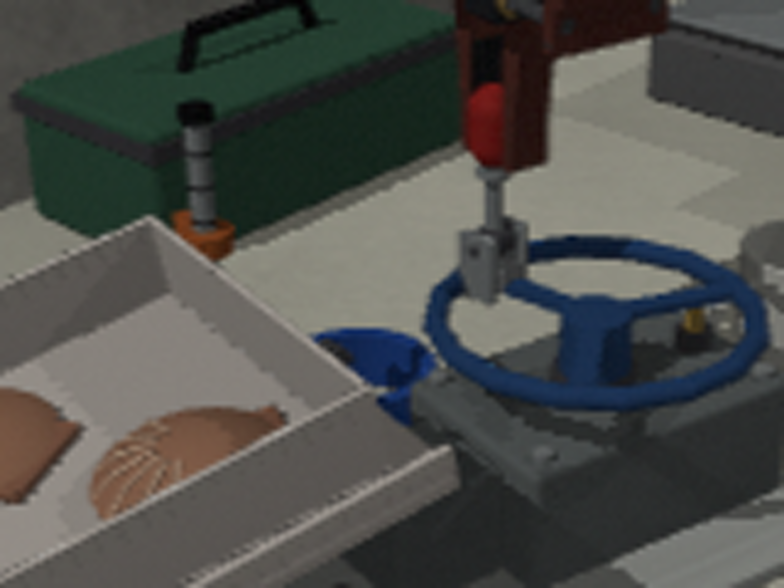

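View pics/scene10_c.png

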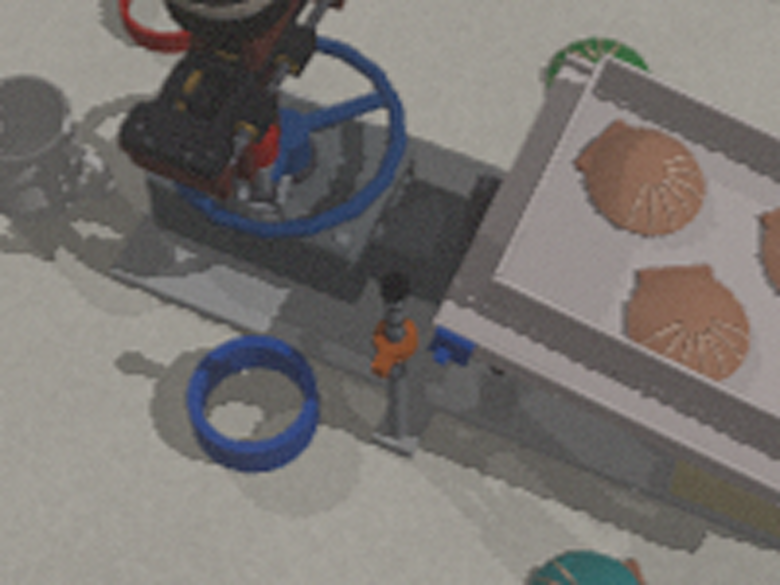

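View pics/wrist10.png

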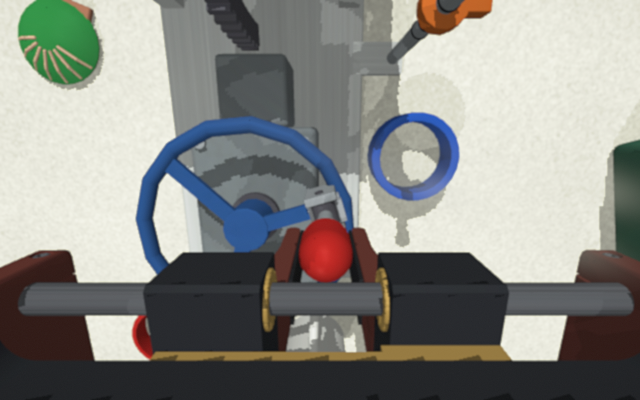

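Both views show the tray and shells in place. In the scene crop the pointer at (452,345) is close to the clip at (395,345). I'll wind to about 4.9, let go, and measure pointer against clip with the wrist camera close up.

```bash
python3 arc.py 4.5 4.9 4
```

```text
-0.06 -0.65
-0.12 -0.64
-0.19 -0.62
-0.25 -0.6
```

Emit:
{"api": "carry_out", "payload": {
  "motion": [0,0,0,-0.06,-0.65,0,1,0,0,0,-0.12,-0.64,0,1,0,0,0,-0.19,-0.62,0,1,0,0,0,-0.25,-0.6,0,1,0,0,0,0,0,0,1,0,0,0,0,0,0,1]
}}

```text
t: 8.58
tcp_pos: [0.6281, -0.0923, 0.1847]
ee_rot: [-0.433, 0.433, -0.559, 0.56]
contact_force: [5.7, 0.2, -4.2]
opening: 0.287
```

```bash
python3 - <<'E'
from h import *
s=telemetry.read_state();print(s['tcp_pos'],s['contact_force'],s['t'])
c=np.array([.5697,-.0639]);r=s['tcp_pos'][:2]-c;print(np.hypot(*r),np.deg2rad(-104.5)-np.arctan2(r[1],r[0])+2*np.pi)
E
```

```text
[ 0.62812252 -0.09233395  0.18473718] [ 5.70640589  0.24225799 -4.17008124] 8.5833
0.06497445811978605 4.9122633873279895
```

Emit:
{"api": "carry_out", "payload": {
  "motion": [0,0,0,0,0,-0.2,1,0,0,0,0,0,-0.1,1,0,0,0,0,0,0,0.2,0,0,0,0,0,0,0.2,0,0,0,0,0,0,0.2,0,0,0,0,0,0,0.2,0,0,0,0,0,0,0.2,0,0,0,0,0,0,0.2]
}}

```text
t: 9.25
tcp_pos: [0.6273, -0.0918, 0.182]
ee_rot: [0.433, -0.433, 0.559, -0.559]
contact_force: [-0.3, -0.1, -0.2]
opening: 0.705
```

Emit:
{"api": "carry_out", "payload": {
  "motion": [0,0,0,0,0,1.5,0.2,0,0,0,0,0,1.7,0.2,0,0,0,0,0,1.7,0.2,0,0,0,0,0,1.7,0.2,0,0,0,0,0,1.7,0.2,0,0,0,1.5,1,0,0.2,0,0,0,1.5,1,0,0.2,0,0,0,1.5,1,0,0.2,0,0,0,1.5,1,0,0.2,0,0,0,0,0,0,0.2]
}}

```text
t: 10.08
tcp_pos: [0.6893, -0.0485, 0.2644]
ee_rot: [0.434, -0.434, 0.559, -0.558]
contact_force: [-0.7, 0.5, 0.2]
opening: 0.795
```

```bash
python3 - <<'E'
from h import *
s=telemetry.read_state();print(s['tcp_pos'],s['contact_force'],s['opening'],s['t'])
for n in('wrist','side','scene'): grab(n,n+'11')
p=load('side11')[0];cv2.imwrite('pics/side11_c.png',cv2.resize(p[110:230,220:380,::-1],None,fx=4.9,fy=4.9,interpolation=2))
E
```

```text
[ 0.68930055 -0.04847131  0.26436388] [-0.73851087  0.46489419  0.18043849] 0.7954824087693191 10.0833
```

View pics/wrist11.png

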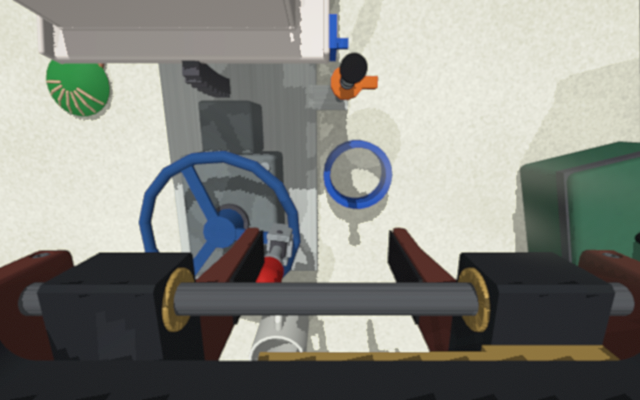

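View pics/side11_c.png

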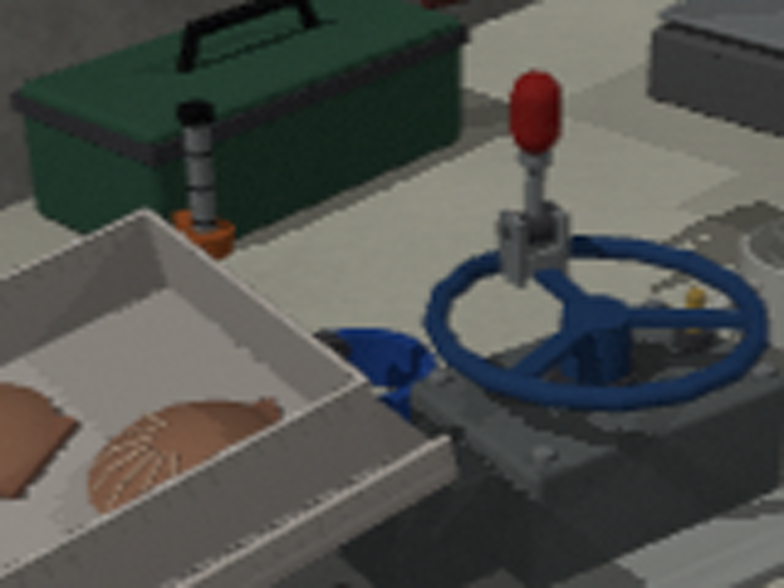

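The crank stands upright, with the knob at (535,112). The wrist view shows the pointer at (337,40) and the clip at (352,85), so I'll measure heights.

```bash
python3 - <<'E'
from h import *
for n in('wrist0','wrist11','scene11','side11','side0'):
    p,d,m=load(n); C=cloud(d,m); hsv=cv2.cvtColor(p,cv2.COLOR_RGB2HSV); H,S,V=[hsv[...,i].astype(int) for i in range(3)]
    near=(np.hypot(C[...,0]-.733,C[...,1]-.06)<.045)
    for nm,mk in (('clip',(H>4)&(H<20)&(S>150)&near),('ptr',(H>105)&(H<125)&(S>120)&near&(C[...,2]>.07)),('tray',None)):
        if mk is None: continue
        P=C[mk]; 
        if len(P)<5: print(n,nm,'none');continue
        v,u=np.nonzero(mk);print(n,nm,len(P),u.min(),u.max(),v.min(),v.max(),np.percentile(P[:,2],[5,25,50,75,95]).round(4),np.median(P,0).round(4))
# predicted pointer
for th in (4.91,):
    b=.04*th; print('pred z',.09+.275*np.sin(b)+.004*np.cos(b))
p=load('wrist11')[0];cv2.imwrite('pics/w11c.png',cv2.resize(p[0:120,300:400,::-1],None,fx=5,fy=5,interpolation=0))
p=load('scene11')[0];cv2.imwrite('pics/s11c.png',cv2.resize(p[210:270,300:360,::-1],None,fx=9,fy=9,interpolation=0))
E
```

```text
wrist0 clip 616 448 485 136 169 [0.1519 0.1546 0.1551 0.1556 0.1563] [0.7249 0.0504 0.1551]
wrist0 ptr 215 437 451 99 128 [0.0961 0.1087 0.1094 0.1099 0.1106] [0.7272 0.0737 0.1094]
wrist11 clip 622 331 376 68 98 [0.154  0.1547 0.1552 0.1558 0.161 ] [0.7306 0.0411 0.1552]
wrist11 ptr 416 330 347 14 60 [0.148  0.15   0.1598 0.1621 0.1638] [0.7294 0.0787 0.1598]
scene11 clip 66 316 326 232 245 [0.1502 0.1536 0.1556 0.157  0.1588] [0.7423 0.0457 0.1556]
scene11 ptr 42 331 341 233 242 [0.1419 0.1516 0.1584 0.1621 0.1641] [0.7327 0.0802 0.1584]
side11 clip 52 256 267 153 162 [0.1464 0.1507 0.1528 0.1538 0.1542] [0.7223 0.0476 0.1528]
side11 ptr none
side0 clip 76 256 267 153 162 [0.1442 0.1483 0.152  0.1533 0.1543] [0.7247 0.0525 0.152 ]
side0 ptr none
pred z 0.14758654986423764
```

View pics/w11c.png

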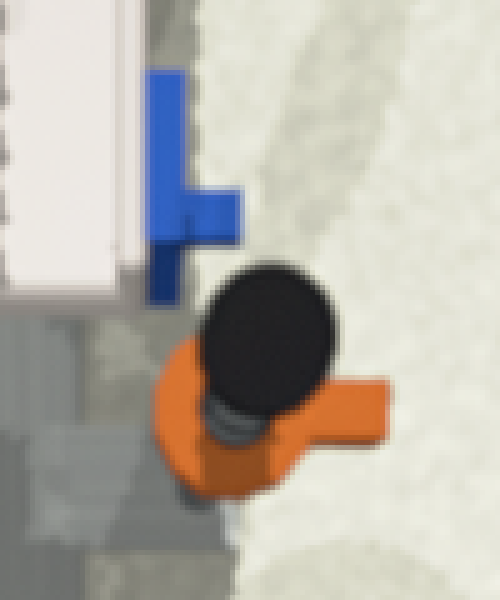

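View pics/s11c.png

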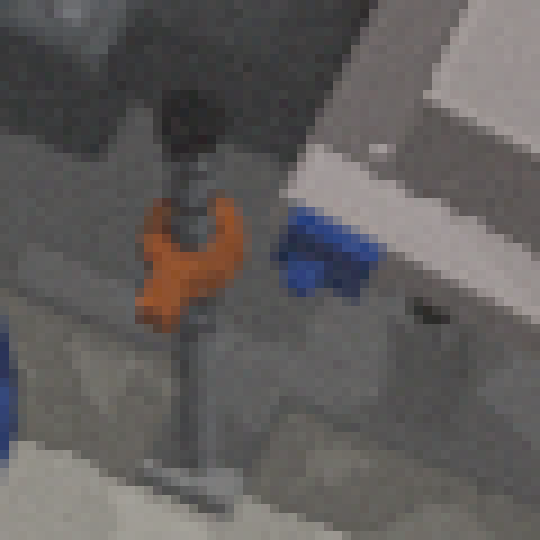

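```bash
python3 - <<'E'
from h import *
for n,(u0,u1,v0,v1) in {'wrist11':(339,347,39,48),'wrist0':(445,451,117,125)}.items():
    p,d,m=load(n); C=cloud(d,m); hsv=cv2.cvtColor(p,cv2.COLOR_RGB2HSV)
    k=np.zeros(d.shape,bool);k[v0:v1,u0:u1]=1;k&=(hsv[...,0]>105)&(hsv[...,0]<125)&(hsv[...,1]>120)
    print(n,k.sum(),np.percentile(C[k][:,2],[10,50,90]),np.median(C[k],0))
p,d,m=load('wrist11');C=cloud(d,m);k=np.zeros(d.shape,bool);k[77:87,365:376]=1;hsv=cv2.cvtColor(p,cv2.COLOR_RGB2HSV);k&=(hsv[...,0]<20)&(hsv[...,1]>150);print('tab',np.median(C[k],0))
k[:]=0;k[84:96,334:340]=1;k&=(hsv[...,0]<20)&(hsv[...,1]>150);print('ring',np.median(C[k],0))
E
```

```text
wrist11 72 [0.14856671 0.14967846 0.15069699] [0.73534322 0.07698037 0.14967846]
wrist0 44 [0.09564462 0.09670259 0.10973709] [0.73506965 0.07143588 0.09670259]
tab [0.74988958 0.04160026 0.15531287]
ring [0.72160549 0.04256132 0.15507272]
```

```bash
python3 - <<'E'
from h import *
p,d,m=load('wrist11');C=cloud(d,m);hsv=cv2.cvtColor(p,cv2.COLOR_RGB2HSV)
b=(hsv[...,0]>100)&(hsv[...,0]<125)&(hsv[...,1]>120)
r=np.hypot(C[...,0]-.5692,C[...,1]+.063)
k=b&(abs(r-.079)<.002);print('rim top(.124)',np.percentile(C[k][:,2],[50,90]))
k=b&(r<.018)&(C[...,2]>.11);print('hub(.122)',np.median(C[k][:,2]))
k=(np.arange(400)[:,None]<130)&(np.arange(640)[None]>400)&(d>0)&(np.arange(640)[None]<500);print('table',np.median(C[k][:,2]))
t=b&(np.hypot(C[...,0]-.74,C[...,1]+.04)<.08)&(C[...,2]<.05)&(C[...,2]>.02);print('tape(.035)',np.percentile(C[t][:,2],[50,80]))
E
```

```text
rim top(.124) [0.12430954 0.12522294]
hub(.122) 0.12239687292397267
table 0.0006172969485612839
tape(.035) [0.03516532 0.03595267]
```

The pointer tip is at about 147.4 mm and the clip centre at about 148.8 mm, so roughly 1.3 mm (0.12 rad) is left. I'll regrip and finish.

Emit:
{"api": "carry_out", "payload": {
  "motion": [0,0,0,-1.5,-1.1,0,0.2,0,0,0,-1.5,-1.1,0,0.2,0,0,0,-1.5,-1.1,0,0.2,0,0,0,-1.6,-1.05,0,0.2,0,0,0,0,0,0,0.2,0,0,0,0,0,-2,0.2,0,0,0,0,0,-2,0.2,0,0,0,0,0,-2,0.2,0,0,0,0,0,-2,0.2,0,0,0,0,0,0,0.5,0,0,0,0,0,0,1]
}}

```text
t: 11.15
tcp_pos: [0.6259, -0.0956, 0.185]
ee_rot: [0.432, -0.433, 0.56, -0.559]
contact_force: [0.0, 0.4, 0.1]
opening: 0.684
```

Emit:
{"api": "carry_out", "payload": {
  "motion": [0,0,0,0,0,0,1,0,0,0,0,0,0,1,0,0,0,0,0,0,1,0,0,0,0,0,0,1,0,0,0,0,0,0,1,0,0,0,0,0,0,1,0,0,0,0,0,0,1]
}}

```text
t: 11.73
tcp_pos: [0.6272, -0.0954, 0.186]
ee_rot: [-0.433, 0.433, -0.559, 0.559]
contact_force: [0.5, -0.7, 2.7]
opening: 0.285
```

Emit:
{"api": "carry_out", "payload": {
  "motion": [0,0,0,0,0,-0.1,1,0,0,0,-0.13,-0.23,0,1,0,0,0,-0.13,-0.23,0,1,0,0,0,-0.14,-0.23,0,1,0,0,0,0,0,0,1,0,0,0,0,0,0,1,0,0,0,0,0,0,1]
}}

```text
t: 12.32
tcp_pos: [0.6245, -0.1012, 0.1859]
ee_rot: [-0.435, 0.432, -0.558, 0.56]
contact_force: [2.6, 1.4, 6.0]
opening: 0.29
```

Emit:
{"api": "carry_out", "payload": {
  "motion": [0,0,0,-0.08,-0.14,0,1,0,0,0,0,0,0,1,0,0,0,0,0,0,0.2,0,0,0,0,0,0,0.2,0,0,0,0,0,0,0.2,0,0,0,0,0,0,0.2,0,0,0,0,0,0,0.2,0,0,0,0,0,0,0.2,0,0,0,0,0,0,0.2]
}}

```text
t: 13.07
tcp_pos: [0.6217, -0.1037, 0.1842]
ee_rot: [0.433, -0.433, 0.559, -0.559]
contact_force: [0.6, -0.9, -0.3]
opening: 0.771
```

Emit:
{"api": "carry_out", "payload": {
  "motion": [0,0,0,0,0,1.5,0.2,0,0,0,0,0,1.7,0.2,0,0,0,0,0,1.7,0.2,0,0,0,0,0,1.7,0.2,0,0,0,0,0,1.7,0.2,0,0,0,1.5,1.2,0,0.2,0,0,0,1.5,1.2,0,0.2,0,0,0,1.5,1.2,0,0.2,0,0,0,1.5,1.2,0,0.2,0,0,0,0,0,0,0.2,0,0,0,0,0,0,0.2]
}}

```text
t: 13.98
tcp_pos: [0.6819, -0.0547, 0.2666]
ee_rot: [0.433, -0.434, 0.559, -0.558]
contact_force: [-0.4, -0.5, 0.1]
opening: 0.8
```

```bash
python3 - <<'E'
from h import *
s=telemetry.read_state();print(s['tcp_pos'],s['contact_force'],s['opening'],s['t'])
for n in('wrist','side','scene'): grab(n,n+'12')
p=load('side12')[0];cv2.imwrite('pics/side12_c.png',cv2.resize(p[110:230,220:380,::-1],None,fx=4.9,fy=4.9,interpolation=2))
p=load('wrist12')[0];cv2.imwrite('pics/w12c.png',cv2.resize(p[0:120,300:400,::-1],None,fx=5,fy=5,interpolation=0))
p,d,m=load('wrist12');C=cloud(d,m);hsv=cv2.cvtColor(p,cv2.COLOR_RGB2HSV).astype(int);H,S=hsv[...,0],hsv[...,1]
near=np.hypot(C[...,0]-.735,C[...,1]-.06)<.05
b=near&(H>105)&(H<125)&(S>120)&(C[...,2]>.1)&(C[...,0]>.7325)&(C[...,2]<.156);print('prong top',b.sum(),np.percentile(C[b][:,2],[10,50,90]),np.median(C[b],0))
o=near&(H>4)&(H<20)&(S>150);print('clip top',np.percentile(C[o][:,2],[10,50,90]))
for n in('side11','side12'):
    p,d,m=load(n);C=cloud(d,m);hsv=cv2.cvtColor(p,cv2.COLOR_RGB2HSV).astype(int);H,S=hsv[...,0],hsv[...,1]
    mk=((H<6)|(H>174))&(S>180)&(np.hypot(C[...,0]-.6,C[...,1]+.1)<.08)&(C[...,2]>.15)
    v,u=np.nonzero(mk);print(n,'knob',u.min(),u.max(),v.min(),v.max(),(u.min()+u.max())/2,np.percentile(C[mk][:,2],[1,99]))
    for th in (4.91,5.03):
        f=np.deg2rad(-104.5)-th;x=np.array([.5692,-.063])+.065*np.array([np.cos(f),np.sin(f)]);print(th,x,[np.round(proj([*x,z],m),1) for z in(.181,.202,.223,.241)])
E
```

```text
[ 0.6819153  -0.05470106  0.26661058] [-0.38174723 -0.50414958  0.13365811] 0.7998980871350351 13.9833
prong top 81 [0.1495799  0.15061976 0.15162125] [0.73568789 0.07718624 0.15061976]
clip top [0.15418208 0.15531295 0.15652836]
side11 knob 325 333 125 140 329.0 [0.18648009 0.22122944]
4.91 [ 0.62770972 -0.09131277] [array([330.8, 139.8]), array([331. , 131.8]), array([331.2, 123.6]), array([331.4, 116.4])]
5.03 [ 0.62389957 -0.09811349] [array([333.7, 139.4]), array([334. , 131.4]), array([334.2, 123.2]), array([334.4, 116. ])]
side12 knob 327 336 125 140 331.5 [0.18497554 0.22136678]
4.91 [ 0.62770972 -0.09131277] [array([330.8, 139.8]), array([331. , 131.8]), array([331.2, 123.6]), array([331.4, 116.4])]
5.03 [ 0.62389957 -0.09811349] [array([333.7, 139.4]), array([334. , 131.4]), array([334.2, 123.2]), array([334.4, 116. ])]
```

View pics/side12_c.png

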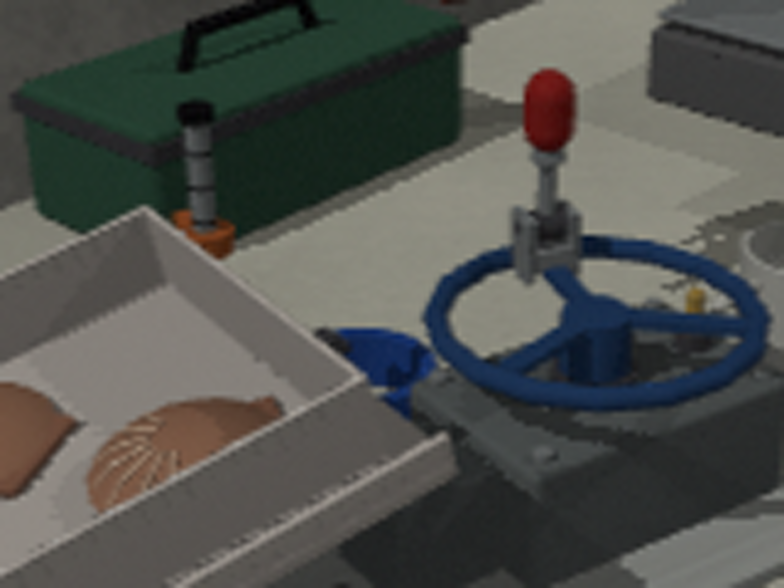

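View pics/scene12.png

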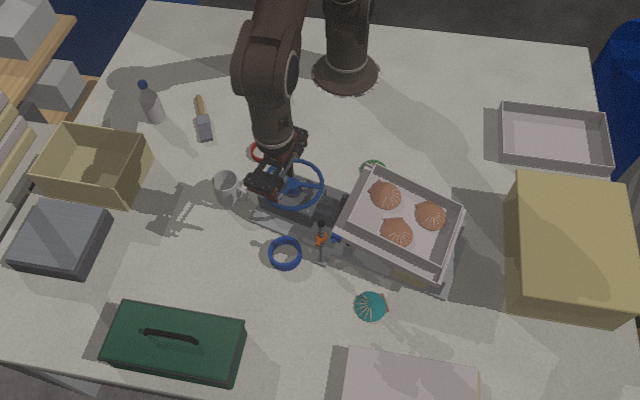

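```bash
python3 -c "
from station import ctrl
print(ctrl.hand_in())"
```

```text
the job is handed in; nothing more can be done
None
```

I swung the crank upright and pushed it home. I then wound the wheel clockwise about 5.0 rad, with one release and regrip to measure, let go and handed in at about 14 s.

- **Latch:** When I pushed the crank down, the knob hit a hard stop. The force rose from 15 to 29 N for only 0.4 mm of travel. In the last side image the crank is upright, with the knob at the expected latched height to within a pixel (about 2.5 mm). While winding, the gripper briefly pulled up on the stem with about 4 N, below its 6 N friction. I pressed down again after that.
- **Pointer:** The tip is at about 148.0 mm. The clip centre is at about 148.8 mm, or 149.3 mm without correcting a small camera depth bias. The pointer is therefore about 1 mm low, close to the accuracy of the measurement.
- **Surroundings:** The tray and three shells lie in place. In the pictures the clip, tape rolls, mug and look-alike shells appear where they were, though the arm partly hides the red tape roll and I did not measure any of these. The gripper was open and clear of everything at the end.

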